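# Load the vial tray and latch the guard door

### The job

The carton tray of vials is sticking out of the white guard cabinet. With the door still wide open, push the tray gently in until it is fully home against its back stop; then swing the door shut and press it, without slamming or shoving hard, until its sprung latch snaps in behind the strike and holds the door by itself. Leave the other things on the bench where they stand.

Things in the scene. Friction and masses are not known exactly. Their poses are not given: they have to be found in the camera images.
- cabinet: White steel guard cabinet with a clear roof, fixed to the bench: 210 mm wide (its y), 165 mm deep (its x), 140 mm high. Origin at bench height in the middle of the front face; x points into the cabinet, y to its left as seen from the robot, z up. Front opening 186 mm wide, from 70 mm (steel floor on which the tray slides) to 131 mm height; the roof reaches right to the front face.
- tray: Brown rigid carton tray full of yellow-capped vials, 150 mm deep (x), 160 mm wide (y), walls 50 mm high, 0.4 to 0.85 kg, lying on the cabinet floor and sticking out of the front. Origin: centre of its underside. Fully home, its back touches the back stop and its origin is at x = 71 mm in the cabinet's frame.
- tray_front (a point): Middle of the outer face of the tray's front wall, 25 mm above the tray's underside. Fully home it is at x = -4 mm in the cabinet's frame, 4 mm proud of the front face (the pan-shaped door still shuts over it).
- door_hinge (a point): Point on the vertical hinge axis, 95 mm above the bench, at (-9, 107) mm in the cabinet's frame. Its axes turn with the door: -y runs along the door to its free edge, +x is the way the door closes. The door is a white steel pan reaching 212 mm from the axis, 50 to 140 mm above the bench; its outer face lies 9 mm outside the plane through the axis.
- push_plate (a point): Middle of the bright 50 x 50 mm push plate on the door's outer face, 145 mm from the hinge axis, 95 mm above the bench, 10 mm outside the plane through the axis. Turns with the door. Beside it, at the free edge, sits a dark latch case 26 mm long, 30 mm high and 10 mm proud, centred 118 mm above the bench.
- door (a joint): Door angle, rad: about 0 shut, positive open (free edge towards the robot, hinge on the left), 1.95 fully open. Light stiff hinge. From about 0.1 the bolt rides up the strike: 10-17 N at the push plate at the crest, then a drop as it snaps in, anywhere from +0.03 to -0.025; 2 mm (at the free edge) further is a hard stop. Unlatched it springs ajar. Closing above 2 rad/s is slamming, above 25 N shoving.
- bolt (a joint): How far the sprung brass bolt is pushed back into the door, m: 0 fully out, 0.007 to 0.008 at the crest of the strike, 0 again when snapped in. Its spring takes about 3 N to start and 7 N at the crest.
- bolt_tip (a point): Outermost point of the sprung bolt, 12 mm past the door's free edge, 118 mm above the bench; bevelled inside, flat outside. It rides over the strike, an upright 4 mm round post with a stop pad on a steel bracket at the cabinet's right front edge. The bracket is set up to 5 mm nearer or deeper each time: where the latch catches must be felt. A rubber bumper pushes the shut door back with 1-5 N.
- carton: Bystander: small carton of blue-capped vials, 110 x 140 x 48 mm, origin centre of underside.
- tape: Bystander: roll of clear packing tape lying flat, 90 mm across, 45 mm high, origin centre of underside.
- jar: Bystander: glass jar with white cap, 60 mm across, 85 mm high, origin centre of underside.
There are look-alikes about, which are no part of the job. What is shaped like the tray but pink or turquoise is not meant.

How it is judged (in metres and radians):
On the way, in this order (a step that is already met when the one before it is completed fails the run):
1. tray fully home while the door is still wide open (x of tray_front in the frame of cabinet above -0.008 m and value of joint door above 1 rad), for 0.2 s.
2. door shut and bolt snapped in behind the strike (value of joint door below 0.032 rad and value of joint bolt below 0.0015 m), for 0.2 s.
At the end, for the whole second after the job is handed in: The door is shut (below 0.032 rad) and held by its bolt, which is out again behind the strike (within 1.5 mm), and the tray is home on the cabinet floor (front wall within 4 mm of its home place) (all of step 2 and x of tray_front in the frame of cabinet above -0.008 m and z of tray in the frame of cabinet below 0.078 m); the robot touches nothing.
It fails at once if door shoved with more than 25 N (contact force between any of the fingers, the arm and door above 25 N).
It fails at once if tray pushed with more than 25 N (contact force between any of the fingers, the arm and tray above 25 N).
It fails at once if door slammed (closing faster than 2 rad/s) (velocity of joint door below -2 rad/s).
It fails at once if carton, tape roll or jar moved by more than 20 mm (distance of any of carton, tape, jar from where it was at the start of the episode above 0.02 m).
It also fails if it takes over 70 s, if anything falls off the work surface, if the arm or the gripper's body presses on something with over 40 N, if the wrist force passes 120 N, or if a joint passes its speed limit or range.

### The arm

A 6-joint arm with a two-finger parallel gripper is mounted at the origin on the work surface. World frame = base frame: x ahead of the robot, y to its left, z up, the work surface at z = 0. Lengths are in m, angles in degrees, forces in N, time in s.
With the tool pointing down it reaches from about 0.3 to 0.875 m from the base axis. Payload 4.2 kg.
Tool frame: the origin (TCP) lies between the finger pads; the fingertips stand 19 mm ahead of it and the grasp point (between the pads) is the TCP; z points along the fingers, y is the direction in which the jaws open and shut (so a half turn about z gives the same grasp; the last joint's range is limited). The gripper opens to 85 mm and grips with 20 to 120 N. Pads are 22 mm wide; open, the fingers measure 114 mm over their backs; the gripper's body (76 mm by 85 mm) begins 54 mm behind the grasp point. The pads swing forward as they close: fully open they stand 13 mm farther back than shut.
Start: joints at [73.453, 18.312, 89.639, -0, 72.044, -1.146], TCP at [0.153, 0.554, 0.25] pointing down, gripper open.
Joint ranges: [-177.97, 177.97], [-48.28, 115.42], [12.27, 149.76], [-77.06, 257.06], [2.81, 150.46], [-146.56, 146.56]. Speed limits (degrees/s): [147.25, 147.25, 180, 180, 180, 180].

### API

Orientations are given as [roll, pitch, yaw] about the fixed x, y, z axes, in that order (R = Rz(yaw) Ry(pitch) Rx(roll)).
In Python, from workcell import bot gives the robot as it stands.
- The arm moves only by the tool apply_moves, never from a script. Its arguments are lists of equal length, an entry for each row: "rot": the turn, a rotation vector about the tool's x, y, z in degrees, a list of three; "dp": the shift along the tool's x, y, z in cm, a list of three; "gripper": the opening, from 0 (shut) to 1 (fully open). In form: {"rot": [[rx, ry, rz], ...], "dp": [[tx, ty, tz], ...], "gripper": [gripper, ...]}. A call has 1 to 8 rows; each row is the pose to reach, as a shift and turn from the pose commanded when the call began, along the tool's axes at that moment; what a row does not reach only later rows make up. A row lasts 1/10 s, in which the tool goes at most 50 mm and 8.59 degrees, less where a joint would pass 70% of its speed; a pose out of reach is approached as far as the arm can. A call with a gripper value outside its range is refused whole. The fingers move at their own pace and stop on an object; the grip force is fixed at half the most. Time passes only in rows, so rows that repeat a pose let the fingers close. It gives the time, the measured TCP pose, the force and the opening at its end, in the units of the state.
- bot.get_obs(): the state, without advancing time (a new reading comes with each control period).
- bot.grab_frame(name): name is "side" or "top" or "wrist"; returns a dict with "color" (420x560x3 uint8, red, green, blue), "range_z" (420x560 float32, m along the optical axis (not along the pixel's ray), 0 where there is no reading), "vertical_fov" (degrees; the focal length in pixels is half the picture's height over the tangent of half this angle, whatever the lens; pixels are square), "cx", "cy" (the principal point, pixels), "dist_coeffs" ([k1, k2, p1, p2, k3] as OpenCV has them; the pictures are not rectified), "R" (3x3) and "t" (3): a world point X has camera coordinates R X + t; the wrist camera has in their place "tool_from_camera" (4x4, takes a point from camera to tool coordinates, whose origin is the TCP and whose axes are the flange's). Camera axes: x right, y down, z forward; pixel columns grow to the right and rows downward; lengths in m; the calibration is good to about 2 mm. A picture is of the moment at which its call begins: read the wrist's pose just before it.
- bot.hand_in(): hands the job in, once; it reports no verdict.
Trained networks look in the newest picture that a camera, given by its name, has taken for a name from the list of things; names that differ only in an ending like _2 or _b are one class to them, and where a whole thing is asked for, a point or a joint stands for the part that bears it (a point fixed in the world has none). Each returns a list of dicts, best first, with "score" (0 to 1); they miss things now and then, are a little off and sometimes report something else, mostly with a low value. They report only what shows in the picture. A call takes as long as a camera call. They do not tell look-alikes from the thing itself.
- bot.spot_in(camera, name): "at" ([x, y, z] in m, in world coordinates, good to about 4 mm: the middle of the surface that is visible of it).
The state is a dict: "time_s": time; "qpos": joint angles; "dq": joint speeds; "joint_torque": joint torques, N m; "eef_pos": TCP position; "ee_rot": TCP orientation; "wrist_force": force on the tool from outside, world axes, zero at the start; "ft_torque": the same for the moment, N m; "opening": finger opening in m.
Only numpy, scipy, OpenCV 4.12 (cv2) and the standard library are available. Lean on these libraries where they do the work, as an engineer would, in place of code of your own. Each camera call takes 0.05 s, during which the arm holds its last target.

## Working session

There is one attempt and no reset: what is moved stays moved. The work goes in short steps, Python scripts to look and compute and a tool call to move; the robot and the scene stay as the last step left them, time stands still between calls to the robot, and variables do not carry over. Pictures are saved under pics/ and viewed, and the job is handed in when it is done.

Besides the shell and the picture viewer there is one more tool, called as name(argument=value, ...) on one line, values as JSON. apply_moves: Moves the arm, as the interface text tells. Its arguments: {"type":"object","properties":{"rot":{"type":"array","items":{"type":"array","items":{"type":"number"}}},"dp":{"type":"array","items":{"type":"array","items":{"type":"number"}}},"gripper":{"type":"array","items":{"type":"number"}}},"required":["rot","dp","gripper"]}

```bash
mkdir -p pics; ls
cat > h.py <<'E'
import numpy as np,cv2
from workcell import bot
def snap(n,f):
    g=bot.grab_frame(n); cv2.imwrite('pics/'+f,g['color'][:,:,::-1]); return g
def K(g):
    h=g['color'].shape[0]; f=h/2/np.tan(np.radians(g['vertical_fov'])/2)
    return np.array([[f,0,g['cx']],[0,f,g['cy']],[0,0,1]])
def cloud(g):
    H,W=g['range_z'].shape
    u,v=np.meshgrid(np.arange(W),np.arange(H))
    p=cv2.undistortPoints(np.stack([u,v],-1).reshape(-1,1,2).astype(np.float64),K(g),np.array(g['dist_coeffs'],float)).reshape(H,W,2)
    z=g['range_z']; c=np.dstack([p[...,0]*z,p[...,1]*z,z])
    return (c-np.array(g['t']))@np.array(g['R'])
E
python3 - <<'E'
from h import *
o=bot.get_obs()
for k in o: print(k,o[k])
for n in('side','top','wrist'):
    g=snap(n,n+'0.png')
    if n!='wrist':
        np.save(n+'0.npy',cloud(g)); print(n,np.array(g['R']).tolist(),g['t'])
    for t in('cabinet','tray','tray_front','door_hinge','push_plate','bolt_tip','carton','tape','jar'):
        r=bot.spot_in(n,t); print(n,t,[(np.round(d['at'],3).tolist(),round(d['score'],2)) for d in r])
E
```

```text
pics
time_s 0.0
qpos [ 7.34504483e+01  1.83496735e+01  8.97061259e+01  1.04110462e-03
  7.20434267e+01 -1.14451555e+00]
dq [-0.02574554 -0.04954889 -0.04079462  0.06994554  0.02289033  0.0541227 ]
joint_torque [-2.76712053e-03 -4.15513659e+01 -2.34158510e+01 -2.86209879e-04
  8.38528300e-03  3.48602180e-05]
eef_pos [0.15259857 0.55392391 0.24950385]
ee_rot [-1.79900813e+02 -2.97160316e-03  1.64594639e+02]
wrist_force [-0.1967441  -0.7788143  -0.16446895]
ft_torque [ 0.00720228 -0.05980599  0.01892001]
opening 0.08539639054896725
side [[-0.9790739576628567, -0.20260960329326183, 0.019066569689852864], [-0.1379232440497467, 0.5917472830039826, -0.7942369494100604], [0.14963744243064628, -0.780246436525507, -0.6073089280687906]] [0.58429164 0.14429007 0.8482234 ]
side cabinet [([0.618, 0.151, 0.122], 0.72)]
side tray [([0.557, 0.058, 0.116], 0.9), ([0.782, 0.329, 0.045], 0.83), ([0.436, 0.347, 0.048], 0.68)]
side tray_front [([0.434, 0.344, 0.042], 0.94), ([0.783, 0.329, 0.04], 0.93), ([0.561, 0.057, 0.115], 0.77)]
side door_hinge [([0.468, 0.178, 0.102], 0.79)]
side push_plate [([0.471
[... 527 characters left out ...]
0047]
top cabinet [([0.646, 0.06, 0.142], 0.87)]
top tray [([0.784, 0.306, 0.042], 0.83), ([0.434, 0.35, 0.038], 0.67), ([0.562, 0.052, 0.104], 0.61)]
top tray_front [([0.781, 0.304, 0.041], 0.94), ([0.432, 0.35, 0.042], 0.71), ([0.561, 0.056, 0.103], 0.56)]
top door_hinge [([0.467, 0.17, 0.139], 0.81)]
top push_plate [([0.464, 0.172, 0.141], 0.62)]
top bolt_tip []
top carton [([0.54, -0.17, 0.043], 0.69), ([0.6, 0.273, 0.085], 0.21)]
top tape [([0.382, -0.141, 0.048], 0.62)]
top jar [([0.601, 0.275, 0.084], 0.63)]
wrist cabinet []
wrist tray [([0.36, 0.398, 0.011], 0.57)]
wrist tray_front []
wrist door_hinge []
wrist push_plate []
wrist bolt_tip []
wrist carton []
wrist tape []
wrist jar []
```

View pics/side0.png

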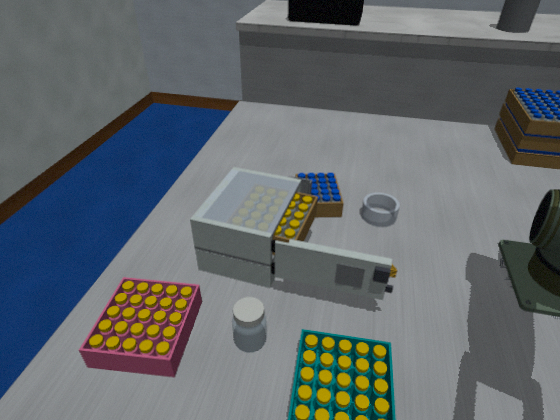

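View pics/top0.png

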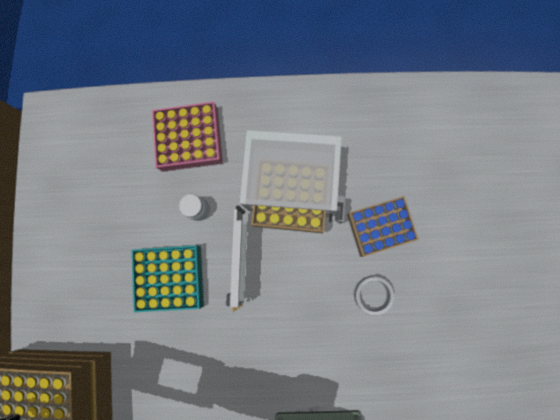

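The side view shows the brown tray at about (297,215) sticking out of the cabinet. The door is open, with its plate at (350,276) and the latch at (390,272). The pink and turquoise look-alikes are at (145,320) and (345,375). In the top view, the cabinet is at (292,170), the door runs from (240,208) to (235,308), the strike is at (342,208), the jar at (193,207), the carton at (383,226) and the tape at (375,295).

Run:
```python
from h import *
P=np.load('top0.npy')
print('bench z',np.median(P[330:350,420:440,2]))
m=(abs(P[...,2]-0.14)<0.006)
m2=np.zeros_like(m);m2[120:215,238:350]=1
mm=m&m2
pts=P[mm][:,:2]
r=cv2.minAreaRect((pts*1000).astype(np.float32));print('roof',mm.sum(),r, cv2.boxPoints(r).round(1).tolist())
m3=np.zeros_like(m);m3[203:315,222:252]=1
d=P[m3&(abs(P[...,2]-0.14)<0.008)]; r=cv2.minAreaRect((d[:,:2]*1000).astype(np.float32)); print('door',r,cv2.boxPoints(r).round(1).tolist(), d[:,2].mean())
v=P[206:236,250:332].reshape(-1,3); v=v[(v[:,2]>0.09)&(v[:,2]<0.135)]
print('tray', np.percentile(v,[1,5,50,95,99],axis=0).round(3).tolist())
r=cv2.minAreaRect((v[:,:2]*1000).astype(np.float32)); print(cv2.boxPoints(r).round(1).tolist())
# profile columns
for u in(255,290,322): print([(P[vv,u]*1000).round().astype(int).tolist() for vv in range(205,238,2)])
for vv in range(195,225,3): print([(P[vv,u]*1000).round().astype(int).tolist() for u in range(328,350,3)])
```

```text
bench z -0.0003229109305750756
roof 7084 ((663.9964599609375, 44.011566162109375), (230.3883819580078, 175.22018432617188), 86.60505676269531) [[569.7000122070312, -65.80000305175781], [744.5999755859375, -76.19999694824219], [758.2999877929688, 153.8000030517578], [583.4000244140625, 164.1999969482422]]
door ((487.17138671875, 168.70045471191406), (34.89476013183594, 223.37063598632812), 81.24877166748047) [[374.1000061035156, 168.39999389648438], [594.9000244140625, 134.5], [600.2000122070312, 169.0], [379.3999938964844, 202.89999389648438]] 0.1395492220205433
tray [[0.532, -0.026, 0.091], [0.536, -0.02, 0.096], [0.56, 0.055, 0.121], [0.586, 0.131, 0.125], [0.59, 0.135, 0.132]]
[[528.2999877929688, -35.599998474121094], [577.4000244140625, -41.79999923706055], [599.2000122070312, 132.1999969482422], [550.0999755859375, 138.39999389648438]]
[[594, 129, 112], [590, 129, 110], [586, 130, 107], [582, 130, 103], [578, 131, 95], [574, 131, 91], [570, 132, 89], [565, 132, 87], [561, 133, 80], [553, 129, 120], [550, 130, 108], [554, 142, 0], [549, 142, 2], [544, 142, 0], [539, 142, 1], [53
[... 1175 characters left out ...]
-72, -3], [581, -65, 130], [598, -87, -5], [597, -94, -2]]
[[583, -36, 71], [575, -38, 132], [574, -44, 137], [580, -55, 90], [582, -64, 67], [574, -64, 132], [590, -86, -1], [589, -94, 0]]
[[576, -36, 69], [573, -41, 91], [574, -49, 81], [573, -55, 89], [573, -62, 89], [568, -64, 132], [582, -86, -2], [577, -88, 45]]
[[575, -40, 7], [567, -41, 88], [576, -56, -1], [566, -55, 89], [566, -62, 89], [561, -64, 131], [575, -86, -2], [572, -90, 28]]
[[569, -41, 0], [560, -41, 86], [568, -56, -1], [560, -55, 81], [559, -61, 87], [555, -63, 134], [567, -85, 0], [566, -91, 11]]
[[561, -40, 1], [561, -48, -4], [561, -55, -1], [560, -63, 0], [552, -61, 87], [560, -77, 1], [560, -85, 1], [559, -93, 0]]
```

Run:
```python
import cv2
for n,(a,b,c,d) in {'top':(120,320,200,420),'side':(160,310,180,420)}.items():
    i=cv2.imread(f'pics/{n}0.png')[a:b,c:d]; cv2.imwrite(f'pics/{n}0c.png',cv2.resize(i,None,fx=2.8,fy=2.8,interpolation=2))
```

```text
(no output)
```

View pics/top0c.png

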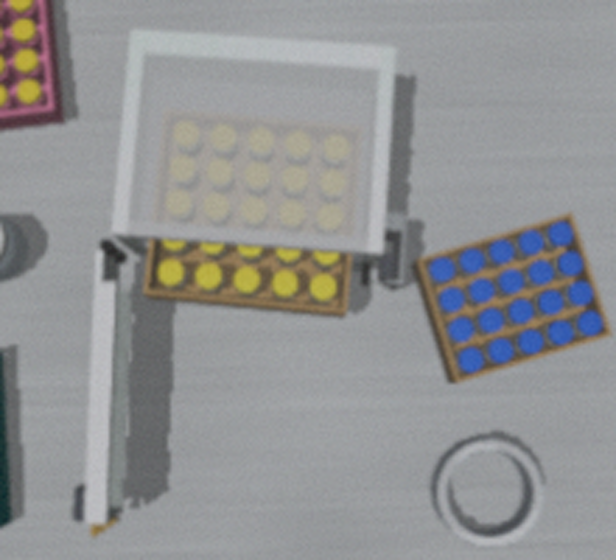

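View pics/side0c.png

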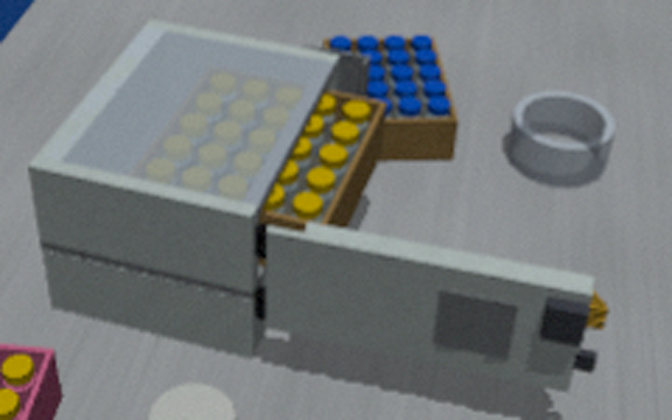

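```bash
cat >> h.py <<'E'
def plane(g,uv,z):
    p=cv2.undistortPoints(np.array(uv,float).reshape(-1,1,2),K(g),np.array(g['dist_coeffs'],float)).reshape(-1,2)
    R=np.array(g['R']);t=np.array(g['t']);C=-R.T@t
    d=np.c_[p,np.ones(len(p))]@R; s=(z-C[2])/d[:,2]
    return C+d*s[:,None]
def proj(g,X):
    R=np.array(g['R']);r,_=cv2.Rodrigues(R)
    return cv2.projectPoints(np.array(X,float).reshape(-1,1,3),r,np.array(g['t'],float),K(g),np.array(g['dist_coeffs'],float))[0].reshape(-1,2)
E
python3 - <<'E'
from h import *
g=snap('top','top1.png')
c=np.array([(113,235),(383,254),(396,47),(133,30)])/2.8+[200,120]
X=plane(g,c,0.14);print('roof FL FR BR BL',(X*1000).round(1).tolist())
for i in range(4):
    e=X[(i+1)%4]-X[i];print(np.linalg.norm(e)*1000,np.degrees(np.arctan2(e[1],e[0])))
d=np.array([(97,250),(85,520),(107,522),(118,254)])/2.8+[200,120]
D=plane(g,d,0.14);print('door',(D*1000).round(1).tolist())
t=np.array([(146,295),(343,315)])/2.8+[200,120]
T=plane(g,t,0.12);print('tray front top',(T*1000).round(1).tolist())
E
```

```text
roof FL FR BR BL [[593.6, 157.6, 140.0], [572.3, -49.8, 140.0], [736.0, -67.4, 140.0], [757.5, 140.0, 140.0]]
208.51122941434542 -95.84756332598717
164.5557584163299 -6.1492369295843945
208.5141784624838 84.07855258641617
164.82462338076925 173.85222005729852
door [[582.3, 170.2, 140.0], [377.1, 182.3, 140.0], [375.3, 165.6, 140.0], [578.7, 153.9, 140.0]]
tray front top [[548.0, 135.1, 120.0], [527.8, -18.6, 120.0]]
```

```bash
cat >> h.py <<'E'
from scipy.spatial.transform import Rotation as Ro
O=np.array([0.583,0.054,0]); yaw=np.radians(-6.0)
EX=np.array([np.cos(yaw),np.sin(yaw),0]);EY=np.array([-np.sin(yaw),np.cos(yaw),0])
def cab(x,y,z): return O+x*EX+y*EY+np.array([0,0,z])
def tocab(p): d=np.array(p)-O; return np.array([d@EX,d@EY,d[2]])
Hg=cab(-.009,.107,0)
def toolR(p,th):
    th=np.radians(th);Z=np.array([0,0,1.]);zt=-np.cos(th)*Z+np.sin(th)*p; xt=-(np.cos(th)*p+np.sin(th)*Z)
    return np.c_[xt,np.cross(zt,xt),zt]
def cur():
    o=bot.get_obs(); return np.array(o['eef_pos']),Ro.from_euler('xyz',o['ee_rot'],degrees=True).as_matrix(),o
def rel(pos,R,c=None):
    p,Rc=c if c else cur()[:2]
    return (Ro.from_matrix(Rc.T@R).as_rotvec(degrees=True).round(2).tolist(),((Rc.T@(pos-p))*100).round(2).tolist())
def door_pose(a,r,gap,z,th=15):
    # door angle a: along-dir u (hinge->free), closing normal n ; contact offset of tip
    u=-EY*np.cos(a)-EX*np.sin(a); n=EX*np.cos(a)-EY*np.sin(a)
    t=np.radians(th); off=0.009+gap+0.019*np.sin(t)+0.011*np.cos(t)
    p=Hg+u*r-n*off; p[2]=z+0.019*np.cos(t)-.011*np.sin(t); return p,toolR(n,th)
E
python3 - <<'E'
from h import *
R=toolR(EX,15)
for z in(.28,.1055): print(rel(cab(-.1,0,z),R),cab(-.1,0,z))
a=rel(cab(-.1,0,.28),R)
print(Hg)
E
```

```text
([-1.22, -14.96, -9.35], [-44.91, -38.45, -2.97]) [0.48354781 0.06445285 0.28      ]
([-1.22, -14.96, -9.35], [-44.9, -38.45, 14.48]) [0.48354781 0.06445285 0.1055    ]
[0.58523385 0.1613546  0.        ]
```

apply_moves(rot=[[-1.2,-15,-9.3],[-1.2,-15,-9.3],[-1.2,-15,-9.3],[-1.2,-15,-9.3],[-1.2,-15,-9.3],[-1.2,-15,-9.3],[-1.2,-15,-9.3],[-1.2,-15,-9.3]], dp=[[-44.9,-38.5,-3],[-44.9,-38.5,-3],[-44.9,-38.5,-3],[-44.9,-38.5,-3],[-44.9,-38.5,-3],[-44.9,-38.5,-3],[-44.9,-38.5,-3],[-44.9,-38.5,-3]], gripper=[0,0,0,0,0,0,0,0])

```text
time_s: 2.35
eef_pos: [0.3766, 0.2214, 0.2711]
ee_rot: [180.0, 15.1, 174.0]
wrist_force: [1.1, 0.4, 0.7]
opening: -0.0002
```

Run:
```python
from h import *
R=toolR(EX,15)
print(rel(cab(-.1,0,.28),R))
```

```text
([0.02, 0.09, -0.02], [-12.09, -14.49, 2.33])
```

apply_moves(rot=[[0,0,0],[0,0,0],[0,0,0],[0,0,0],[0,0,0],[0,0,0],[0,0,0]], dp=[[-12,-14.5,2.3],[-12,-14.5,2.3],[-12,-14.5,2.3],[-12,-14.5,2.3],[-12,-14.5,2.3],[-12,-14.5,2.3],[-12,-14.5,2.3]], gripper=[0,0,0,0,0,0,0])

```text
time_s: 3.05
eef_pos: [0.4812, 0.0668, 0.2793]
ee_rot: [-180.0, 15.0, 174.0]
wrist_force: [0.7, -0.6, -0.1]
opening: -0.0001
```

Run:
```python
from h import *
R=toolR(EX,15)
print(rel(cab(-.1,0,.1055),R))
g=snap('side','side2.png')
```

```text
([-0.01, -0.01, -0.0], [4.25, -0.21, 16.86])
```

View pics/side2.png

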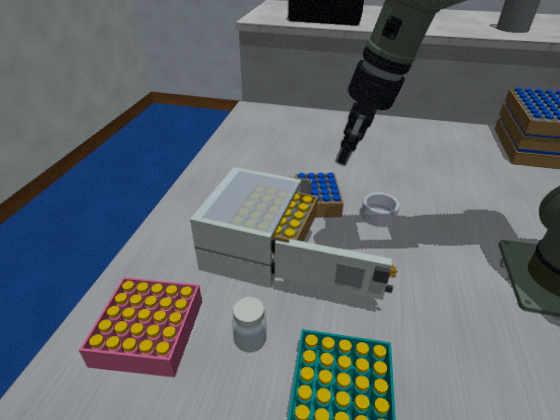

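The shut gripper is tilted toward the cabinet, with its tips at (343,160), above and in front of the tray. Next I lower it.

apply_moves(rot=[[0,0,0],[0,0,0],[0,0,0],[0,0,0],[0,0,0],[0,0,0]], dp=[[4.2,0,16.8],[4.2,0,16.8],[4.2,0,16.8],[4.2,0,16.8],[4.2,0,16.8],[4.2,0,16.8]], gripper=[0,0,0,0,0,0])

```text
time_s: 3.7
eef_pos: [0.4853, 0.0668, 0.1071]
ee_rot: [-180.0, 15.1, 174.1]
wrist_force: [-0.3, 0.3, 1.0]
opening: 0.0
```

Run:
```python
from h import *
p,R,o=cur();print(tocab(p))
print(rel(cab(-.0645,0,.1055),R),rel(cab(-.03,0,.1055),R))
g=snap('side','side3.png');i=cv2.imread('pics/side3.png')[100:320,180:440];cv2.imwrite('pics/side3.png',cv2.resize(i,None,fx=2.6,fy=2.6))
```

```text
[-0.09854913  0.0025412   0.1070748 ]
([0.0, 0.0, 0.0], [-3.25, -0.26, 1.04]) ([0.0, 0.0, 0.0], [-6.58, -0.26, 1.94])
```

View pics/side3.png

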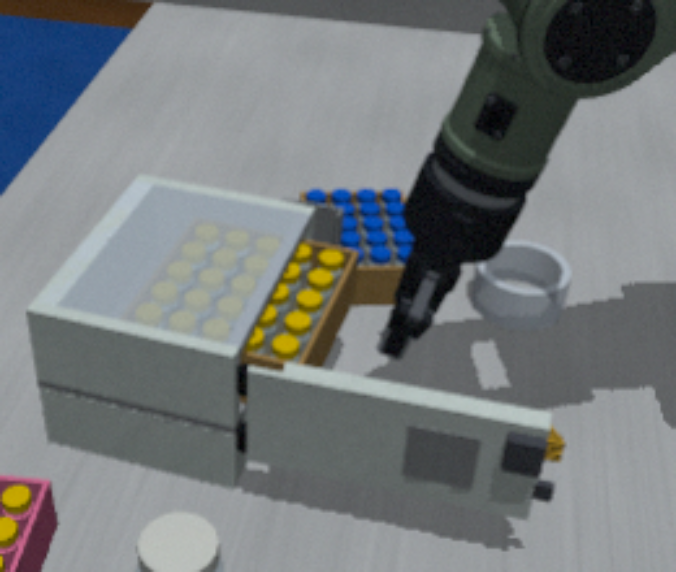

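apply_moves(rot=[[0,0,0],[0,0,0],[0,0,0],[0,0,0],[0,0,0]], dp=[[-1,-0.1,0.3],[-2,-0.2,0.6],[-3,-0.25,0.8],[-3.3,-0.25,0.9],[-3.5,-0.25,0.95]], gripper=[0,0,0,0,0])

```text
time_s: 4.25
eef_pos: [0.5214, 0.0591, 0.1064]
ee_rot: [-180.0, 15.0, 173.9]
wrist_force: [-0.6, -0.3, 0.1]
opening: -0.0001
```

apply_moves(rot=[[0,0,0],[0,0,0],[0,0,0],[0,0,0],[0,0,0]], dp=[[-0.2,0,0.05],[-0.4,0,0.1],[-0.6,0,0.15],[-0.8,0,0.2],[-1,0,0.25]], gripper=[0,0,0,0,0])

```text
time_s: 4.75
eef_pos: [0.5284, 0.0582, 0.106]
ee_rot: [-179.9, 14.7, 173.9]
wrist_force: [-7.5, 0.1, 8.2]
opening: -0.0005
```

Run:
```python
from h import *
p,R,o=cur();print(tocab(p),o['wrist_force'])
```

```text
[-0.05477879 -0.00149732  0.10602205] [-7.51293865  0.11781998  8.21159676]
```

Run:
```python
from h import *
g=snap('side','s4.png');i=cv2.imread('pics/s4.png')[120:280,200:400];cv2.imwrite('pics/s4.png',cv2.resize(i,None,fx=3.5,fy=3.5,interpolation=2))
g=snap('wrist','w4.png')
p,R,o=cur();print(p,o['wrist_force'])
print(bot.spot_in('side','tray_front'))
```

```text
[0.52897431 0.05820519 0.10605169] [-4.80998769  0.31101422  4.71567903]
[{'at': [0.4342, 0.3482, 0.0461], 'score': 0.98}, {'at': [0.5661, 0.0579, 0.1137], 'score': 0.9}, {'at': [0.7819, 0.3274, 0.0435], 'score': 0.73}, {'at': [0.4708, 0.1757, 0.1055], 'score': 0.68}]
```

View pics/s4.png

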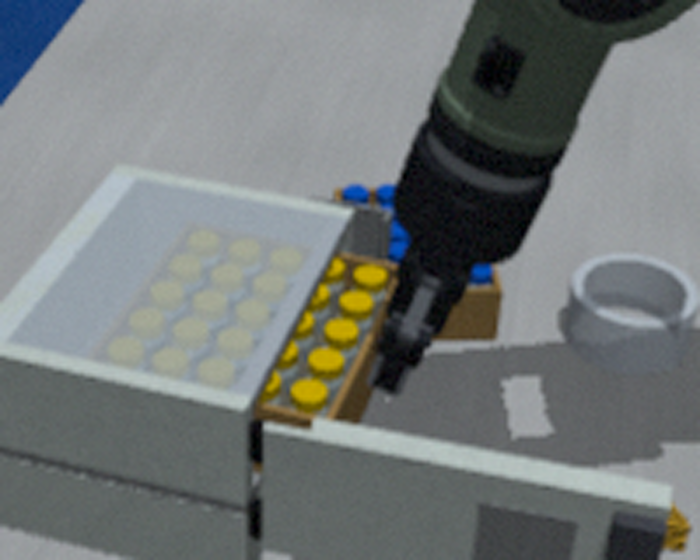

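View pics/w4.png

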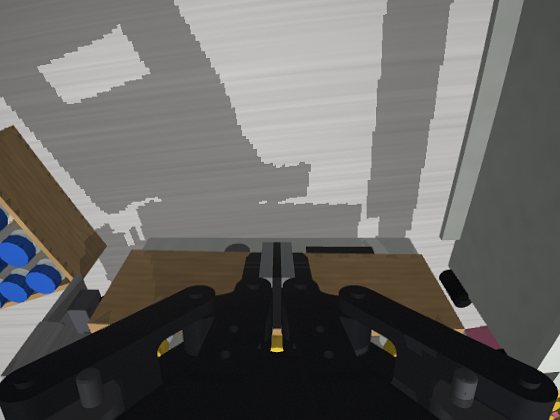

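The tips bear on the tray's front wall, clear of the roof and the door. I'll continue slowly.

apply_moves(rot=[[0,0,0],[0,0,0],[0,0,0],[0,0,0],[0,0,0],[0,0,0]], dp=[[-0.2,0,0.0],[-0.4,0,0.04],[-0.6,0,0.09],[-0.8,0,0.14],[-1,0,0.2],[-1.2,0,0.25]], gripper=[0,0,0,0,0,0])

```text
time_s: 5.5
eef_pos: [0.5432, 0.057, 0.107]
ee_rot: [-180.0, 15.0, 174.0]
wrist_force: [-1.4, 0.4, -2.0]
opening: 0.0004
```

Run:
```python
from h import *
p,R,o=cur();print(tocab(p),o['wrist_force'])
```

```text
[-0.03986203 -0.00120291  0.10699705] [-1.35567044  0.38497276 -2.04148773]
```

apply_moves(rot=[[0,0,0],[0,0,0],[0,0,0],[0,0,0],[0,0,0],[0,0,0],[0,0,0]], dp=[[-0.2,0,0.05],[-0.4,0,0.1],[-0.6,0,0.16],[-0.8,0,0.21],[-1,0,0.27],[-1.2,0,0.32],[-1.4,0,0.37]], gripper=[0,0,0,0,0,0,0])

```text
time_s: 6.2
eef_pos: [0.5577, 0.0555, 0.1072]
ee_rot: [-180.0, 15.0, 174.0]
wrist_force: [-3.4, 0.7, -1.2]
opening: 0.0001
```

apply_moves(rot=[[0,0,0],[0,0,0],[0,0,0]], dp=[[-0.1,0,0.03],[-0.2,0,0.05],[-0.3,0,0.08]], gripper=[0,0,0])

```text
time_s: 6.5
eef_pos: [0.5606, 0.0552, 0.1072]
ee_rot: [-180.0, 15.0, 174.0]
wrist_force: [-2.6, -0.0, -1.9]
opening: -0.0004
```

Run:
```python
from h import *
p,R,o=cur();print(tocab(p),o['wrist_force'])
g=snap('side','s5.png');i=cv2.imread('pics/s5.png')[120:280,200:400];cv2.imwrite('pics/s5.png',cv2.resize(i,None,fx=3.5,fy=3.5,interpolation=2))
```

```text
[-0.0224001  -0.00118727  0.10723591] [-2.5890214  -0.04066016 -1.9135043 ]
```

View pics/s5.png

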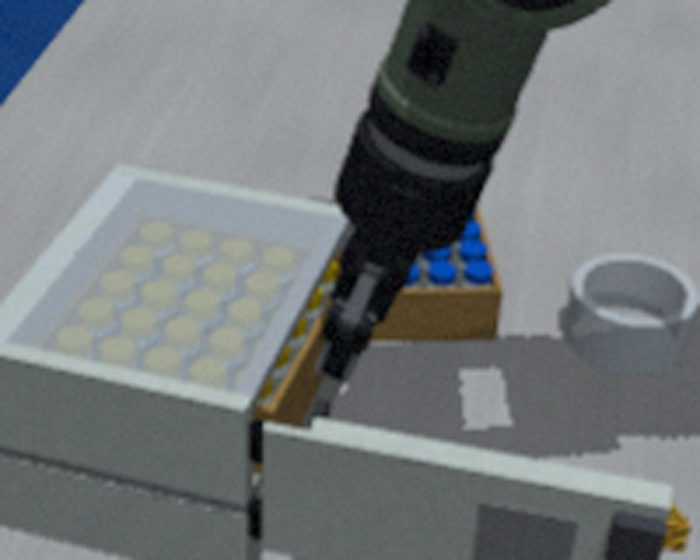

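The tray is nearly in, but a brown strip still stands proud at about (295,390). I'll go on in 1 mm steps.

apply_moves(rot=[[0,0,0],[0,0,0],[0,0,0]], dp=[[-0.1,0,0.03],[-0.2,0,0.05],[-0.3,0,0.08]], gripper=[0,0,0])

```text
time_s: 6.85
eef_pos: [0.5638, 0.0549, 0.1073]
ee_rot: [-180.0, 15.0, 174.0]
wrist_force: [-2.4, 0.8, -1.3]
opening: -0.0001
```

apply_moves(rot=[[0,0,0],[0,0,0]], dp=[[-0.1,0,0.03],[-0.2,0,0.05]], gripper=[0,0])

```text
time_s: 7.05
eef_pos: [0.5643, 0.0547, 0.1071]
ee_rot: [-180.0, 14.8, 173.9]
wrist_force: [-9.2, 1.4, 5.3]
opening: 0.0002
```

apply_moves(rot=[[0,0,0],[0,0,0],[0,0,0]], dp=[[-0.05,0,0],[-0.05,0,0],[-0.05,0,0]], gripper=[0,0,0])

```text
time_s: 7.35
eef_pos: [0.5643, 0.0547, 0.1071]
ee_rot: [-180.0, 14.8, 173.9]
wrist_force: [-8.3, 1.9, 4.0]
opening: -0.0003
```

Run:
```python
from h import *
p,R,o=cur();print(tocab(p),o['wrist_force'])
```

```text
[-0.01864785 -0.00124115  0.10712349] [-8.2708454   1.91807779  3.99598058]
```

The tray is against its stop: the hand no longer advances and the steady force is well above the sliding friction. I'll back off and look.

apply_moves(rot=[[0,0,0],[0,0,0],[0,0,0],[0,0,0],[0,0,0],[0,0,0],[0,0,0],[0,0,0]], dp=[[1,0,-0.3],[3,0,-0.8],[6,0,-1.6],[7,0,-5],[7,0,-9],[6,0,-13],[5,0,-17],[5,0,-17]], gripper=[0,0,0,0,0,0,0,0])

```text
time_s: 8.15
eef_pos: [0.4786, 0.065, 0.2662]
ee_rot: [179.8, 16.0, 173.9]
wrist_force: [1.2, 0.2, 0.3]
opening: 0.0
```

Run:
```python
from h import *
p,R,o=cur();print(p,tocab(p))
g=snap('side','s6.png');i=cv2.imread('pics/s6.png')[120:280,200:400];cv2.imwrite('pics/s6c.png',cv2.resize(i,None,fx=3.5,fy=3.5,interpolation=2))
# overlay expected door outlines
for a in (1.4,1.5,1.525,1.6,1.7):
    u=-EY*np.cos(a)-EX*np.sin(a);n=EX*np.cos(a)-EY*np.sin(a)
    print(a,proj(g,[Hg+u*.212-n*.009+[0,0,.14],Hg+u*.145-n*.01+[0,0,.095]]).round(1).tolist())
print(proj(g,[cab(-.004,-.08,.12),cab(-.004,.08,.12)]))
for z in (.28,.0):
    P_,R_=door_pose(1.525,.150,.03,.085); P_[2]=z or P_[2]; print(P_,rel(P_,R_))
```

```text
[0.47857361 0.06500317 0.26623405] [-1.05004477e-01  2.73623850e-05  2.66234048e-01]
1.4 [[392.4, 255.0], [351.1, 269.1]]
1.5 [[392.2, 263.3], [350.1, 274.7]]
1.525 [[392.0, 265.4], [349.7, 276.0]]
1.6 [[390.7, 271.7], [348.3, 280.2]]
1.7 [[387.9, 280.1], [345.6, 285.6]]
[[299.58927752 193.0960684 ]
 [276.72431164 237.56482149]]
[0.43870616 0.22463609 0.28      ] ([23.16, 0.41, 84.21], [4.8, 15.51, -3.1])
[0.43870616 0.22463609 0.10050558] ([23.16, 0.41, 84.21], [9.64, 15.47, 14.18])
```

View pics/s6c.png

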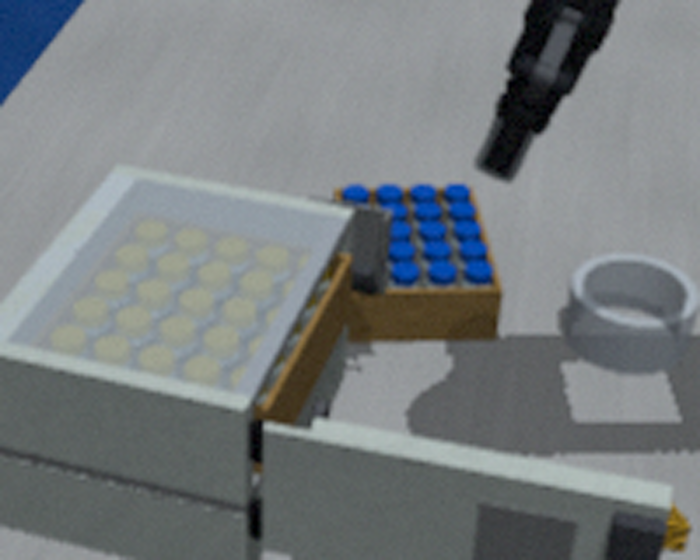

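The tray front lies on the projected home line, from (348,256) to (269,411) in the crop, so it is home. The door is still at about 1.5 rad. Next I go over to the outside of the door.

apply_moves(rot=[[23.2,0.4,84.2],[23.2,0.4,84.2],[23.2,0.4,84.2],[23.2,0.4,84.2],[23.2,0.4,84.2],[23.2,0.4,84.2],[23.2,0.4,84.2],[23.2,0.4,84.2]], dp=[[4.8,15.5,-3.1],[4.8,15.5,-3.1],[4.8,15.5,-3.1],[4.8,15.5,-3.1],[4.8,15.5,-3.1],[4.8,15.5,-3.1],[4.8,15.5,-3.1],[4.8,15.5,-3.1]], gripper=[0,0,0,0,0,0,0,0])

```text
time_s: 9.0
eef_pos: [0.4364, 0.2247, 0.2745]
ee_rot: [-179.4, 14.8, 114.8]
wrist_force: [-0.4, -0.3, -0.6]
opening: -0.0002
```

Run:
```python
from h import *
P_,R_=door_pose(1.525,.150,.03,.085); P_[2]=.28; print(P_,rel(P_,R_))
```

```text
[0.43870616 0.22463609 0.28      ] ([6.62, -0.02, 27.21], [-0.24, 0.2, -0.5])
```

apply_moves(rot=[[6.6,0,27.2],[6.6,0,27.2],[6.6,0,27.2],[6.6,0,27.2],[6.6,0,27.2]], dp=[[0,0.2,0],[0,0.2,0],[0,0.2,0],[0,0.2,0],[0,0.2,0]], gripper=[0,0,0,0,0])

```text
time_s: 9.5
eef_pos: [0.4387, 0.225, 0.2745]
ee_rot: [-180.0, 15.0, 86.9]
wrist_force: [-0.2, -0.4, 0.2]
opening: 0.0002
```

Run:
```python
from h import *
P_,R_=door_pose(1.525,.150,.03,.085); print(P_,rel(P_,R_),cur()[2]['qpos'])
snap('top','t7.png');snap('wrist','w7.png')
```

```text
[0.43870616 0.22463609 0.10050558] ([0.07, -0.03, 0.28], [4.46, 0.0, 16.82]) [ 33.07687987  14.30414378  93.29810355 -12.16437528  81.56128925
  38.92451145]
```

View pics/t7.png

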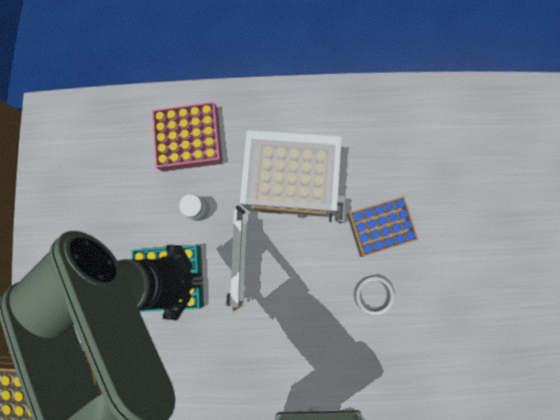

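View pics/w7.png

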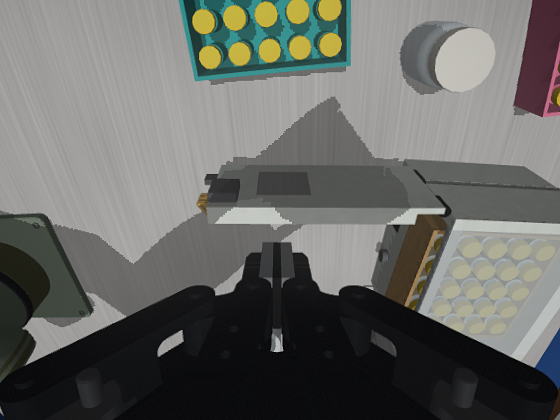

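The top view shows the tray home and the gripper left of the door. The wrist view shows the door with its plate at (284,183), the turquoise tray at (270,30) and the jar at (465,60). The way down at the door's outer side is free.

apply_moves(rot=[[0,0,0],[0,0,0],[0,0,0],[0,0,0],[0,0,0],[0,0,0]], dp=[[4.5,0,16.8],[4.5,0,16.8],[4.5,0,16.8],[4.5,0,16.8],[4.5,0,16.8],[4.5,0,16.8]], gripper=[0,0,0,0,0,0])

```text
time_s: 10.2
eef_pos: [0.4389, 0.2255, 0.1025]
ee_rot: [179.9, 14.9, 86.9]
wrist_force: [-0.4, -0.2, 1.1]
opening: -0.0004
```

```bash
cat > arc.py <<'E'
import sys
from h import *
# arc.py a0 a1 n r : rows from now through door angles
a0,a1,n,r=float(sys.argv[1]),float(sys.argv[2]),int(sys.argv[3]),float(sys.argv[4])
p,R,o=cur()
# implied door angle if touching
best=min(np.arange(-.1,1.9,.002),key=lambda a:np.linalg.norm(door_pose(a,r,0,.085)[0][:2]-p[:2]))
n_=EX*np.cos(best)-EY*np.sin(best)
print('t',o['time_s'],'angle',best,'F',np.round(o['wrist_force'],1),'Fn',-np.dot(o['wrist_force'],n_),'dq',np.round(o['qpos'],0), 'p',p)
rot=[];dp=[]
for a in np.linspace(a0,a1,n+1)[1:]:
    P_,R_=door_pose(a,r,0,.085); x,y=rel(P_,R_,(p,R)); rot.append(np.round(x,1).tolist());dp.append(y)
print(rot);print(dp)
E
python3 arc.py 1.7 1.3 8 .150
python3 - <<'E'
from h import *
snap('side','s8.png')
E
```

```text
t 10.2 angle 1.7180000000000015 F [-0.4 -0.2  1.1] Fn -0.31858983899619203 dq [ 33.  24. 107. -14.  59.  44.] p [0.43893604 0.22553568 0.10253823]
[[2.0, -0.1, 7.2], [1.3, -0.1, 4.4], [0.5, -0.1, 1.7], [-0.2, -0.1, -1.1], [-1.0, -0.1, -3.9], [-1.7, -0.1, -6.6], [-2.4, -0.1, -9.4], [-3.2, -0.1, -12.2]]
[[-1.15, 0.4, 0.52], [-1.86, 0.2, 0.7], [-2.57, 0.03, 0.9], [-3.3, -0.09, 1.09], [-4.03, -0.18, 1.28], [-4.76, -0.23, 1.48], [-5.49, -0.25, 1.67], [-6.23, -0.22, 1.87]]
```

View pics/s8.png

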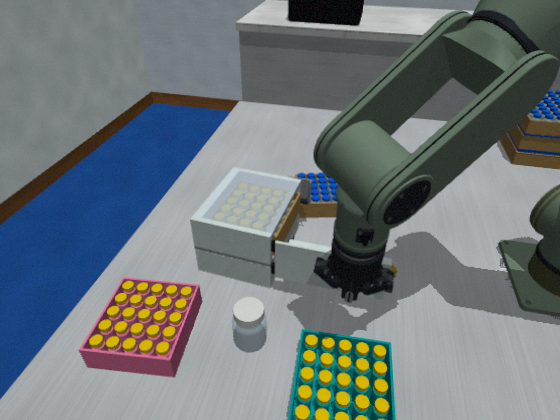

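apply_moves(rot=[[1.5,-0.1,5],[0.8,-0.1,3],[0.5,-0.1,1.7],[0.2,-0.1,0.5]], dp=[[-1,0.3,0.5],[-1.8,0.2,0.7],[-2.4,0.05,0.85],[-2.8,0,0.95]], gripper=[0,0,0,0])

```text
time_s: 10.65
eef_pos: [0.4375, 0.1959, 0.1016]
ee_rot: [179.9, 14.9, 86.4]
wrist_force: [-0.3, 0.1, 0.4]
opening: 0.0
```

```bash
python3 arc.py 1.56 1.32 8 .150
```

```text
t 10.65 angle 1.5340000000000014 F [-0.3  0.1  0.4] Fn 0.03105539460787956 dq [ 30.  22. 109. -15.  57.  43.] p [0.43747046 0.19585646 0.10155191]
[[0.2, -0.1, 0.1], [-0.3, -0.1, -1.6], [-0.7, -0.1, -3.2], [-1.2, -0.1, -4.9], [-1.6, -0.1, -6.6], [-2.1, -0.1, -8.2], [-2.5, -0.1, -9.9], [-3.0, -0.1, -11.6]]
[[-0.02, -0.03, 0.11], [-0.45, -0.1, 0.23], [-0.89, -0.16, 0.35], [-1.33, -0.2, 0.46], [-1.77, -0.22, 0.58], [-2.21, -0.24, 0.7], [-2.65, -0.24, 0.81], [-3.09, -0.22, 0.93]]
```

apply_moves(rot=[[-0.1,0,-0.8],[-0.4,0,-1.6],[-0.7,0,-3.2],[-1.2,0,-4.9],[-1.6,0,-6.6],[-2.1,0,-8.2],[-2.5,0,-9.9],[-3,0,-11.6]], dp=[[-0.2,-0.05,0.1],[-0.45,-0.1,0.2],[-0.9,-0.15,0.3],[-1.33,-0.2,0.4],[-1.77,-0.2,0.5],[-2.2,-0.25,0.6],[-2.65,-0.25,0.75],[-3.1,-0.2,0.85]], gripper=[0,0,0,0,0,0,0,0])

```text
time_s: 11.45
eef_pos: [0.4327, 0.1635, 0.0999]
ee_rot: [-179.9, 15.0, 98.5]
wrist_force: [-0.8, 1.0, 0.1]
opening: -0.0
```

```bash
python3 arc.py 1.32 1.0 8 .150
python3 - <<'E'
from h import *
snap('side','s9.png');snap('top','t9.png')
E
```

```text
t 11.45 angle 1.3180000000000012 F [-0.8  1.   0.1] Fn 1.1116174192127564 dq [ 28.  20. 114. -18.  53.  31.] p [0.43267677 0.16351771 0.09986846]
[[-0.7, 0.0, -2.1], [-1.3, 0.0, -4.3], [-1.9, 0.0, -6.5], [-2.5, -0.0, -8.7], [-3.1, -0.0, -10.9], [-3.7, -0.0, -13.1], [-4.3, -0.0, -15.4], [-4.9, -0.0, -17.6]]
[[-0.58, -0.03, 0.09], [-1.16, -0.09, 0.25], [-1.75, -0.13, 0.4], [-2.34, -0.14, 0.56], [-2.92, -0.13, 0.72], [-3.51, -0.1, 0.88], [-4.09, -0.04, 1.03], [-4.68, 0.04, 1.19]]
```

View pics/t9.png

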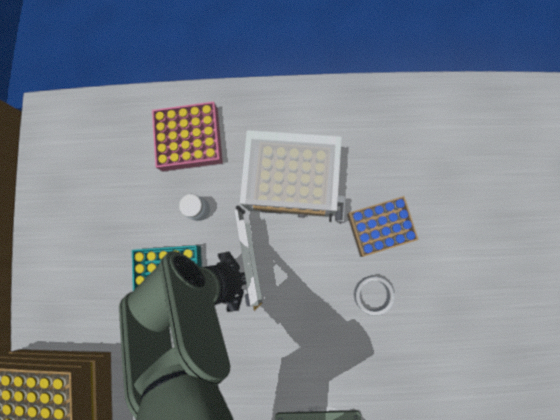

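View pics/s9.png

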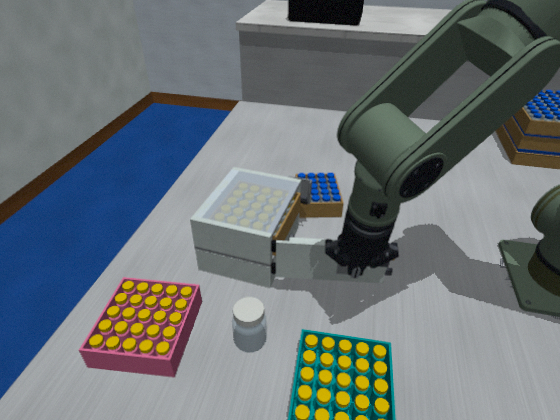

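The door follows the fingers at about 1.3 rad with about 1 N. The tray stays home and the other things are untouched.

apply_moves(rot=[[-0.7,0,-2.1],[-1.3,0,-4.3],[-1.9,0,-6.5],[-2.5,0,-8.7],[-3.1,0,-10.9],[-3.7,0,-13.1],[-4.3,0,-15.4],[-4.9,0,-17.6]], dp=[[-0.58,0,0.1],[-1.16,-0.1,0.25],[-1.75,-0.1,0.4],[-2.35,-0.15,0.55],[-2.9,-0.15,0.7],[-3.5,-0.1,0.9],[-4.1,0,1],[-4.7,0,1.2]], gripper=[0,0,0,0,0,0,0,0])

```text
time_s: 12.35
eef_pos: [0.4402, 0.1159, 0.1005]
ee_rot: [179.9, 15.0, 116.7]
wrist_force: [-0.4, 1.6, -0.7]
opening: -0.0
```

```bash
python3 arc.py 1.0 .68 8 .150
```

```text
t 12.35 angle 1.0000000000000009 F [-0.4  1.6 -0.7] Fn 1.5942328671643686 dq [ 23.  17. 119. -21.  45.  12.] p [0.4401515  0.11589502 0.10051648]
[[-0.5, -0.0, -2.2], [-1.1, -0.0, -4.4], [-1.7, -0.0, -6.6], [-2.3, -0.0, -8.9], [-2.9, -0.0, -11.1], [-3.5, -0.0, -13.3], [-4.1, -0.0, -15.5], [-4.7, -0.0, -17.7]]
[[-0.59, -0.08, 0.16], [-1.17, -0.14, 0.31], [-1.76, -0.18, 0.47], [-2.34, -0.2, 0.63], [-2.93, -0.19, 0.79], [-3.52, -0.15, 0.94], [-4.1, -0.09, 1.1], [-4.68, -0.01, 1.25]]
```

apply_moves(rot=[[-0.5,0,-2.2],[-1.1,0,-4.4],[-1.7,0,-6.6],[-2.3,0,-8.9],[-2.9,0,-11.1],[-3.5,0,-13.3],[-4.1,0,-15.5],[-4.7,0,-17.7]], dp=[[-0.59,-0.1,0.15],[-1.17,-0.15,0.3],[-1.76,-0.2,0.45],[-2.35,-0.2,0.6],[-2.9,-0.2,0.8],[-3.5,-0.15,0.95],[-4.1,-0.1,1.1],[-4.7,0,1.25]], gripper=[0,0,0,0,0,0,0,0])

```text
time_s: 13.15
eef_pos: [0.4614, 0.0722, 0.1004]
ee_rot: [-180.0, 15.0, 135.0]
wrist_force: [0.9, 1.0, 0.4]
opening: -0.0001
```

```bash
python3 arc.py .68 .36 8 .150
```

```text
t 13.15 angle 0.6800000000000007 F [0.9 1.  0.4] Fn 0.07503865408795246 dq [ 16.  16. 121. -22.  38. -13.] p [0.46141484 0.07220069 0.10036017]
[[-0.6, -0.0, -2.2], [-1.2, -0.0, -4.4], [-1.8, -0.0, -6.7], [-2.4, -0.0, -8.9], [-3.0, -0.0, -11.1], [-3.6, -0.0, -13.3], [-4.2, -0.0, -15.5], [-4.8, -0.0, -17.7]]
[[-0.59, -0.03, 0.14], [-1.18, -0.09, 0.3], [-1.76, -0.13, 0.46], [-2.35, -0.14, 0.61], [-2.94, -0.13, 0.77], [-3.52, -0.09, 0.93], [-4.11, -0.03, 1.08], [-4.69, 0.05, 1.24]]
```

apply_moves(rot=[[-0.6,0,-2.2],[-1.2,0,-4.4],[-1.8,0,-6.7],[-2.4,0,-8.9],[-3,0,-11.1],[-3.6,0,-13.3],[-4.2,0,-15.5],[-4.8,0,-17.7]], dp=[[-0.59,0,0.15],[-1.18,-0.1,0.3],[-1.76,-0.1,0.45],[-2.35,-0.15,0.6],[-2.9,-0.15,0.8],[-3.5,-0.1,0.95],[-4.1,0,1.1],[-4.7,0,1.25]], gripper=[0,0,0,0,0,0,0,0])

```text
time_s: 13.95
eef_pos: [0.4956, 0.0378, 0.1004]
ee_rot: [180.0, 14.9, 153.4]
wrist_force: [-0.8, 2.1, -0.1]
opening: 0.0002
```

```bash
python3 arc.py .36 .16 8 .155
python3 - <<'E'
from h import *
snap('side','s10.png');snap('top','t10.png')
E
```

```text
t 13.95 angle 0.36600000000000044 F [-0.8  2.1 -0.1] Fn 1.6689595480015038 dq [  8.  16. 120. -16.  32. -43.] p [0.49562281 0.03781025 0.10035243]
[[-0.4, -0.0, -1.4], [-0.7, -0.0, -2.8], [-1.1, -0.0, -4.2], [-1.5, -0.0, -5.6], [-1.8, -0.0, -6.9], [-2.2, -0.0, -8.3], [-2.6, -0.0, -9.7], [-3.0, -0.0, -11.1]]
[[-0.4, -0.5, 0.09], [-0.77, -0.54, 0.19], [-1.15, -0.58, 0.29], [-1.53, -0.61, 0.39], [-1.91, -0.62, 0.49], [-2.29, -0.63, 0.59], [-2.67, -0.63, 0.7], [-3.05, -0.62, 0.8]]
```

View pics/t10.png

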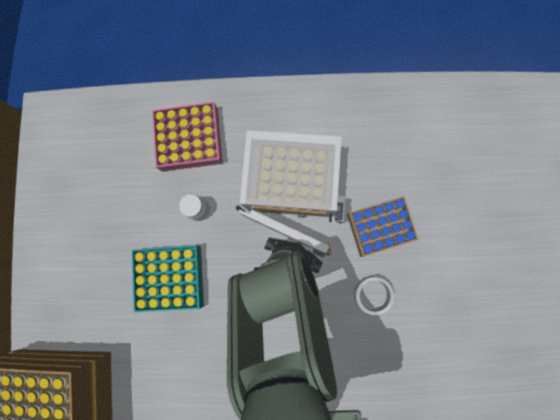

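View pics/s10.png

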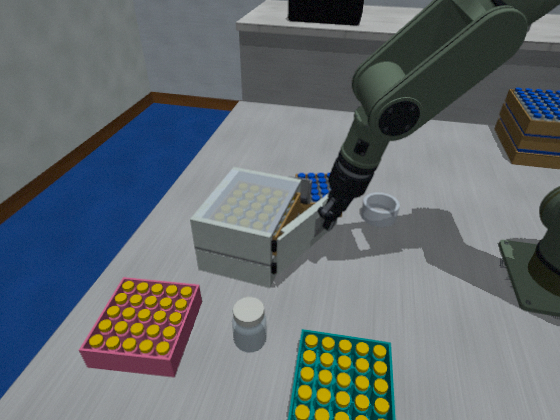

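The door is at about 0.36 rad and the bolt tip at (329,251) in the top view is approaching the strike. The other things are in place.

```bash
python3 arc.py .36 .16 8 .150|tail -2
```

```text
[[-0.4, 0.0, -1.6], [-0.7, 0.0, -2.9], [-1.1, 0.0, -4.3], [-1.5, 0.0, -5.7], [-1.8, 0.0, -7.1], [-2.2, 0.0, -8.5], [-2.6, 0.0, -9.9], [-3.0, 0.0, -11.2]]
[[-0.31, 0.01, 0.1], [-0.67, -0.04, 0.19], [-1.04, -0.07, 0.29], [-1.41, -0.1, 0.39], [-1.77, -0.12, 0.49], [-2.14, -0.13, 0.59], [-2.51, -0.13, 0.69], [-2.87, -0.12, 0.78]]
```

apply_moves(rot=[[-0.4,0,-1.6],[-0.7,0,-2.9],[-1.1,0,-4.3],[-1.5,0,-5.7],[-1.8,0,-7.1],[-2.2,0,-8.5],[-2.6,0,-9.9],[-3,0,-11.2]], dp=[[-0.3,0,0.1],[-0.67,0,0.2],[-1.04,-0.1,0.3],[-1.4,-0.1,0.4],[-1.77,-0.1,0.5],[-2.15,-0.1,0.6],[-2.5,-0.1,0.7],[-2.9,-0.1,0.8]], gripper=[0,0,0,0,0,0,0,0])

```text
time_s: 14.85
eef_pos: [0.5217, 0.0236, 0.1001]
ee_rot: [180.0, 14.9, 164.9]
wrist_force: [0.7, 0.3, -0.3]
opening: -0.0
```

```bash
python3 arc.py .16 .08 8 .150
```

```text
t 14.85 angle 0.16600000000000023 F [ 0.7  0.3 -0.3] Fn -0.6090310216643192 dq [  4.  17. 118. -10.  31. -63.] p [0.52174243 0.02362571 0.10014154]
[[-0.1, -0.1, -0.5], [-0.3, -0.1, -1.1], [-0.4, -0.1, -1.6], [-0.6, -0.1, -2.2], [-0.7, -0.1, -2.7], [-0.9, -0.1, -3.3], [-1.0, -0.1, -3.8], [-1.2, -0.1, -4.4]]
[[-0.22, -0.07, 0.02], [-0.37, -0.09, 0.06], [-0.51, -0.11, 0.1], [-0.66, -0.13, 0.14], [-0.8, -0.15, 0.18], [-0.95, -0.17, 0.22], [-1.1, -0.18, 0.25], [-1.24, -0.19, 0.29]]
```

apply_moves(rot=[[-0.2,0,-0.6],[-0.3,0,-1.1],[-0.4,0,-1.6],[-0.6,0,-2.2],[-0.7,0,-2.7]], dp=[[-0.2,0,0.05],[-0.35,0,0.1],[-0.5,0,0.13],[-0.65,0,0.17],[-0.8,0,0.2]], gripper=[0,0,0,0,0])

```text
time_s: 15.35
eef_pos: [0.5305, 0.0214, 0.1006]
ee_rot: [180.0, 15.0, 167.7]
wrist_force: [-1.1, -0.3, -0.6]
opening: 0.0001
```

```bash
python3 arc.py .11 .06 4 .150
```

```text
t 15.35 angle 0.10600000000000018 F [-1.1 -0.3 -0.6] Fn 1.00861002682986 dq [  3.  18. 118.  -8.  30. -68.] p [0.53047159 0.02144353 0.10057607]
[[-0.2, 0.0, -0.7], [-0.3, 0.0, -1.4], [-0.5, 0.0, -2.1], [-0.7, 0.0, -2.8]]
[[-0.1, -0.19, 0.03], [-0.28, -0.22, 0.08], [-0.46, -0.24, 0.13], [-0.64, -0.27, 0.18]]
```

apply_moves(rot=[[0,0,-0.3],[0,0,-0.6],[0,0,-0.9],[0,0,-1.2]], dp=[[-0.08,0,0.02],[-0.16,0,0.04],[-0.24,0,0.06],[-0.32,0,0.09]], gripper=[0,0,0,0])

```text
time_s: 15.75
eef_pos: [0.5339, 0.0207, 0.1007]
ee_rot: [-179.7, 15.0, 168.9]
wrist_force: [-1.0, -0.5, -0.1]
opening: 0.0001
```

apply_moves(rot=[[0,0,-0.3],[0,0,-0.6],[0,0,-0.9]], dp=[[-0.08,0,0.02],[-0.16,0,0.04],[-0.24,0,0.06]], gripper=[0,0,0])

```text
time_s: 16.05
eef_pos: [0.5356, 0.0202, 0.1005]
ee_rot: [-179.4, 14.9, 169.8]
wrist_force: [-4.2, -1.4, 3.7]
opening: -0.0
```

```bash
python3 arc.py .07 .06 1 .150
```

```text
t 16.05 angle 0.07200000000000015 F [-4.2 -1.4  3.7] Fn 3.8989020379247386 dq [  3.  18. 117.  -8.  31. -71.] p [0.53558659 0.02020001 0.10054912]
[[-0.7, -0.1, -0.7]]
[[-0.13, -0.26, 0.04]]
```

apply_moves(rot=[[0,0,0],[0,0,0],[0,0,0]], dp=[[-0.06,0,0.01],[-0.12,0,0.02],[-0.18,0,0.03]], gripper=[0,0,0])

```text
time_s: 16.35
eef_pos: [0.5365, 0.0199, 0.1006]
ee_rot: [-179.4, 14.9, 169.8]
wrist_force: [-6.7, 0.5, 5.4]
opening: 0.0001
```

apply_moves(rot=[[0,0,0],[0,0,0],[0,0,0]], dp=[[-0.05,0,0.01],[-0.1,0,0.02],[-0.15,0,0.03]], gripper=[0,0,0])

```text
time_s: 16.65
eef_pos: [0.5376, 0.0197, 0.1006]
ee_rot: [-179.4, 14.8, 169.8]
wrist_force: [-7.9, 1.5, 5.1]
opening: 0.0001
```

```bash
python3 arc.py .07 .06 1 .150
```

```text
t 16.65 angle 0.058000000000000135 F [-7.9  1.5  5.1] Fn 8.040320195048285 dq [  3.  18. 117.  -8.  31. -71.] p [0.53762528 0.01969123 0.10055392]
[[-0.8, -0.2, -0.7]]
[[0.08, -0.25, -0.01]]
```

apply_moves(rot=[[0,0,0],[0,0,0],[0,0,0]], dp=[[-0.05,0,0],[-0.1,0,0],[-0.15,0,0]], gripper=[0,0,0])

```text
time_s: 16.95
eef_pos: [0.5385, 0.0195, 0.1006]
ee_rot: [-179.4, 14.7, 169.8]
wrist_force: [-7.9, 1.6, 4.4]
opening: -0.0001
```

apply_moves(rot=[[0,0,0],[0,0,0],[0,0,0]], dp=[[-0.05,0,0],[-0.1,0,0],[-0.15,0,0]], gripper=[0,0,0])

```text
time_s: 17.25
eef_pos: [0.5394, 0.0193, 0.1007]
ee_rot: [-179.4, 14.7, 169.8]
wrist_force: [-9.0, 1.2, 4.1]
opening: -0.0003
```

```bash
python3 arc.py .07 .06 1 .150
```

```text
t 17.25 angle 0.046000000000000124 F [-9.   1.2  4.1] Fn 9.119969385132167 dq [  3.  19. 116.  -7.  31. -71.] p [0.53937496 0.01928267 0.10068845]
[[-0.8, -0.3, -0.7]]
[[0.25, -0.24, -0.04]]
```

apply_moves(rot=[[0,0,0],[0,0,0],[0,0,0]], dp=[[-0.05,0,0],[-0.1,0,0],[-0.15,0,0]], gripper=[0,0,0])

```text
time_s: 17.55
eef_pos: [0.5402, 0.0191, 0.1007]
ee_rot: [-179.4, 14.6, 169.8]
wrist_force: [-9.6, 2.4, 3.3]
opening: 0.0003
```

apply_moves(rot=[[0,0,0],[0,0,0],[0,0,0]], dp=[[-0.05,0,0],[-0.1,0,0],[-0.15,0,0]], gripper=[0,0,0])

```text
time_s: 17.85
eef_pos: [0.5411, 0.0189, 0.1008]
ee_rot: [-179.4, 14.5, 169.8]
wrist_force: [-10.0, 3.2, 2.4]
opening: 0.0
```

apply_moves(rot=[[0,0,0],[0,0,0],[0,0,0]], dp=[[-0.05,0,0],[-0.1,0,0.01],[-0.15,0,0.02]], gripper=[0,0,0])

```text
time_s: 18.15
eef_pos: [0.5417, 0.0187, 0.1007]
ee_rot: [-179.4, 14.4, 169.8]
wrist_force: [-12.7, 3.4, 4.4]
opening: 0.0002
```

apply_moves(rot=[[0,0,0],[0,0,0],[0,0,0]], dp=[[-0.05,0,0.01],[-0.1,0,0.02],[-0.15,0,0.03]], gripper=[0,0,0])

```text
time_s: 18.45
eef_pos: [0.5461, 0.0182, 0.1016]
ee_rot: [-179.4, 14.8, 169.8]
wrist_force: [-3.7, 0.1, -3.1]
opening: -0.0001
```

```bash
python3 arc.py .07 .06 1 .150
```

```text
t 18.45 angle 8.326672684688674e-17 F [-3.7  0.1 -3.1] Fn 3.719673544308871 dq [  3.  19. 115.  -7.  32. -71.] p [0.54609882 0.01818581 0.10159829]
[[-0.8, -0.2, -0.7]]
[[0.94, -0.25, -0.13]]
```

The door jumped 4.4 mm and the force fell from 13 N to 4 N, which is the snap. I'll push a hair further to make sure of it.

apply_moves(rot=[[0,0,0],[0,0,0],[0,0,0]], dp=[[-0.04,0,0.02],[-0.06,0,0.03],[-0.06,0,0.03]], gripper=[0,0,0])

```text
time_s: 18.75
eef_pos: [0.5467, 0.018, 0.1015]
ee_rot: [-179.4, 14.7, 169.8]
wrist_force: [-6.7, 0.3, -1.9]
opening: -0.0001
```

```bash
python3 arc.py .07 .06 1 .150 | head -1
python3 - <<'E'
from h import *
g=snap('side','s11.png');i=cv2.imread('pics/s11.png')[150:270,220:370];cv2.imwrite('pics/s11.png',cv2.resize(i,None,fx=4.5,fy=4.5,interpolation=2))
E
```

```text
t 18.75 angle -0.00399999999999992 F [-6.7  0.3 -1.9] Fn 6.643588829162066 dq [  3.  19. 115.  -7.  32. -71.] p [0.5467091  0.01802446 0.10145372]
```

View pics/s11.png

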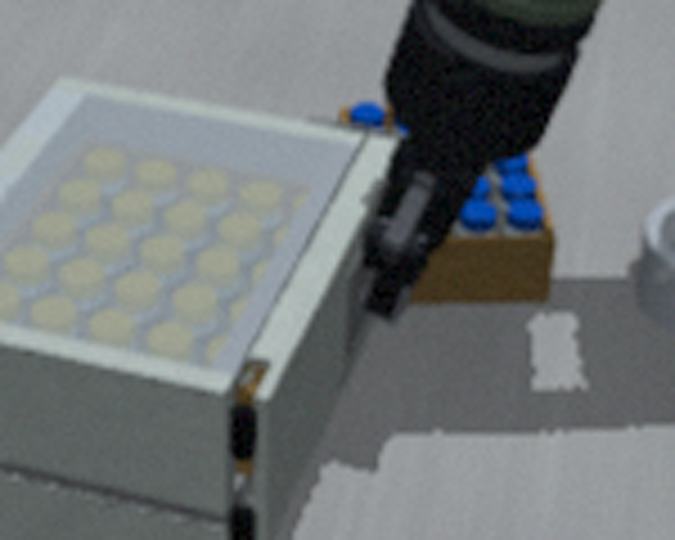

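The door is shut flush with the cabinet front. I'll ease off and check whether it holds.

apply_moves(rot=[[0,0,0],[0,0,0],[0,0,0],[0,0,0],[0,0,0]], dp=[[0.1,0,-0.03],[0.2,0,-0.05],[0.3,0,-0.08],[0.4,0,-0.1],[0.5,0,-0.13]], gripper=[0,0,0,0,0])

```text
time_s: 19.3
eef_pos: [0.545, 0.0189, 0.1033]
ee_rot: [-179.5, 15.2, 169.8]
wrist_force: [-0.4, -0.3, 0.6]
opening: 0.0001
```

```bash
python3 arc.py .07 .06 1 .150 | head -1
```

```text
t 19.3 angle 0.00800000000000009 F [-0.4 -0.3  0.6] Fn 0.41064421156294745 dq [  3.  19. 116.  -7.  31. -71.] p [0.54503586 0.01894891 0.10333235]
```

Force has gone to zero after less than 2 mm. I'll retreat fully and inspect.

apply_moves(rot=[[0,0,0],[0,0,0],[0,0,0],[0,0,0],[0,0,0],[0,0,0],[0,0,0],[0,0,0]], dp=[[1,0,-0.3],[3,0,-0.8],[5,0,-1.3],[8,0,-2.1],[10,0,-4],[10,0,-8],[10,0,-12],[10,0,-15]], gripper=[0,0,0,0,0,0,0,0])

```text
time_s: 20.1
eef_pos: [0.411, 0.0446, 0.2248]
ee_rot: [-179.6, 15.4, 169.8]
wrist_force: [0.7, -0.1, 0.4]
opening: -0.0
```

Run:
```python
from h import *
g=snap('side','s12.png');i=cv2.imread('pics/s12.png')[150:270,220:370];cv2.imwrite('pics/s12c.png',cv2.resize(i,None,fx=4.5,fy=4.5,interpolation=2))
for n in('door_hinge','push_plate','bolt_tip'): print(n,[(tocab(d['at']).round(3).tolist(),round(d['score'],2)) for d in bot.spot_in('side',n)])
for n in('carton','tape','jar'): print(n,[(np.round(d['at'],3).tolist(),round(d['score'],2)) for d in bot.spot_in('side',n)][:2])
g=snap('top','t12.png');i=cv2.imread('pics/t12.png')[120:260,220:360];cv2.imwrite('pics/t12c.png',cv2.resize(i,None,fx=4,fy=4,interpolation=2))
for n in('carton','tape','jar'): print(n,[(np.round(d['at'],3).tolist(),round(d['score'],2)) for d in bot.spot_in('top',n)][:2])
for a in(0,.03,.06,.1):
    u=-EY*np.cos(a)-EX*np.sin(a);n=EX*np.cos(a)-EY*np.sin(a)
    print(a,((proj(g,[Hg+u*.212-n*.009+[0,0,.14]])-[220,120])*4).round(0).tolist())
```

```text
door_hinge [([-0.014, 0.013, 0.114], 0.77), ([-0.007, 0.249, 0.063], 0.42)]
push_plate [([-0.016, 0.015, 0.121], 0.69), ([-0.185, -0.19, 0.027], 0.33)]
bolt_tip []
carton [([0.523, -0.13, 0.045], 0.65)]
tape [([0.378, -0.118, 0.026], 0.83), ([0.59, 0.13, 0.117], 0.42)]
jar [([0.604, 0.304, 0.064], 0.69), ([0.574, 0.069, 0.119], 0.56)]
carton [([0.54, -0.172, 0.041], 0.97)]
tape [([0.379, -0.143, 0.044], 0.77)]
jar [([0.598, 0.275, 0.086], 0.69)]
0 [[466.0, 397.0]]
0.03 [[465.0, 408.0]]
0.06 [[463.0, 420.0]]
0.1 [[460.0, 436.0]]
```

View pics/s12c.png

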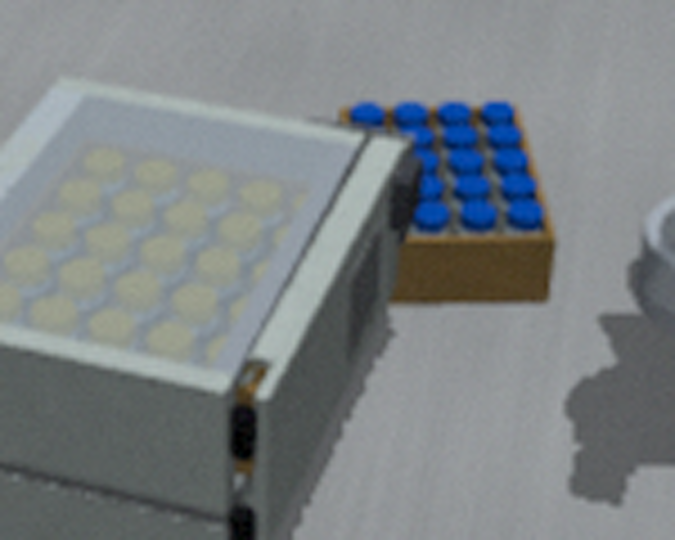

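View pics/t12c.png

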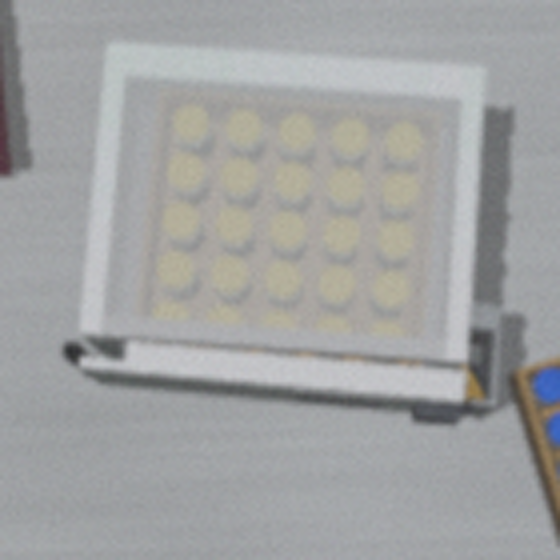

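The top view shows the door closed. Its free outer corner at about (466,402) lies between the projections for 0 and 0.03 rad, and the bolt is at the strike at (475,385). The bystanders are unmoved. I'll wait a moment and confirm that it is stable.

apply_moves(rot=[[0,0,0],[0,0,0],[0,0,0],[0,0,0],[0,0,0],[0,0,0],[0,0,0],[0,0,0]], dp=[[0,0,-1],[0,0,-2],[0,0,-2],[0,0,-2],[0,0,-2],[0,0,-2],[0,0,-2],[0,0,-2]], gripper=[0,0,0,0,0,0,0,0])

```text
time_s: 21.45
eef_pos: [0.4055, 0.0453, 0.2407]
ee_rot: [-179.5, 15.0, 169.8]
wrist_force: [0.1, 0.2, -0.9]
opening: 0.0002
```

Run:
```python
from h import *
g=snap('top','t13.png');a=cv2.imread('pics/t13.png');i=a[190:240,300:360];cv2.imwrite('pics/t13c.png',cv2.resize(i,None,fx=10,fy=10,interpolation=2))
b=cv2.imread('pics/t12.png');s=(slice(195,235),slice(235,350))
print('diff',cv2.absdiff(a,b)[s].mean(),cv2.phaseCorrelate(*[np.float32(cv2.cvtColor(x[205:228,310:345],6)) for x in (b,a)]))
P=cloud(g); q=P[195:235,235:345].reshape(-1,3); q=q[abs(q[:,2]-.14)<.006]; c=np.array([tocab(x) for x in q])
for y in np.arange(-.09,.1,.03):
    m=abs(c[:,1]-y)<.012; print(round(y,2),np.percentile(c[m,0],2).round(4))
```

```text
diff 2.156159420289855 ((-0.06973155383989749, -0.07419849741229179), 1.0146749134140987)
-0.09 -0.0249
-0.06 -0.0184
-0.03 -0.018
0.0 -0.0175
0.03 -0.0169
0.06 -0.0166
0.09 -0.0163
```

View pics/t13c.png

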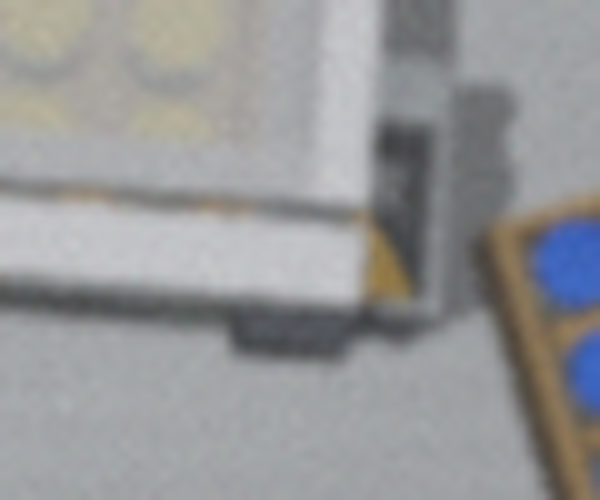

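```bash
python3 -c "
from workcell import bot
print(bot.hand_in())"
```

```text
the job is handed in; nothing more can be done
None
```

I pushed the tray home, shut the door until its latch snapped in, and handed the job in at about 21.5 s; no verdict was reported.

- **Tray:** With the door still open at about 1.5 rad, I pushed the tray in with the shut fingers until it stopped moving. The highest push reading was about 11 N, and its front wall lay on the projected home line in the side picture.
- **Door:** I swung it shut at up to about 0.5 rad/s, then crept over the latch. The force peaked at about 14 N in all. The door then jumped about 4.4 mm and the force fell to about 4 N. I pressed half a millimetre further, at about 7 N, and backed off.
- **Last checks:** About 1.5 s after I let go, the door stood still at about 0.014 rad with the brass bolt out at the strike. The gripper was clear of everything, and carton, tape and jar showed no movement beyond the detectors' scatter: within 5 mm in the top view, up to 13 mm for the carton in the side view.
- **Not confirmed:** `bolt_tip` was not found in the last side picture. That the bolt is behind the strike rests on the felt snap, the door holding by itself and the top view.

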